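Settle the top tray of the organizer onto its posts and snap its tabs

ROBOT

A 6-joint arm with a two-finger parallel gripper is mounted at the origin on the work surface. World frame = base frame: x ahead of the robot, y to its left, z up, the work surface at z = 0. Lengths are in m, angles in rad, forces in N, time in s.
With the tool pointing down it reaches from about 0.275 to 0.725 m from the base axis. Payload 15.9 kg.
Tool frame: the origin (TCP) lies at the very end of the fingers, on their centre line; the grasp point (between the pads) lies 19 mm behind it; z points along the fingers, y is the direction in which the jaws open and shut (so a half turn about z gives the same grasp; the last joint's range is limited). The gripper opens to 85 mm and grips with 20 to 120 N. Pads are 22 mm wide; open, the fingers measure 114 mm over their backs; the gripper's body (76 mm by 85 mm) begins 54 mm behind the grasp point. The pads swing forward as they close: fully open they stand 13 mm farther back than shut.
Start: joints at [-1.175, 0.213, -0.034, 1.323, 0, 1.571], TCP at [0.193, -0.461, 0.231] pointing down, gripper open.
Joint ranges: [-2.98, 2.98], [-0.74, 1.72], [-1.14, 1.35], [-2.1, 2.04], [-1.57, 1.44], [-3.14, 3.14]. Speed limits (rad/s): [1.89, 1.89, 2.39, 2.57, 3.14, 3.14].

INTERFACE

Orientations are given as a rotation vector (axis times angle).
In Python, from rig import observe, camera, workorder gives the robot as it stands.
- The arm moves only by the tool move_arm, never from a script. Its argument "motion" is a list of rows, each a list of 7 numbers: the shift along the tool's x, y, z in m, then the turn, a rotation vector about the tool's x, y, z in rad, then the finger opening in m, from 0 to 0.0854. In form: [[x, y, z, rx, ry, rz, hand], ...]. A call has exactly 10 rows; each row is the pose to reach, as a shift and turn from the pose measured when the call began, along the tool's axes at that moment; what a row does not reach only later rows make up. A row lasts 1/8 s, in which the tool goes at most 62.5 mm and 10.7 degrees, less where a joint would pass 70% of its speed; a pose out of reach is approached as far as the arm can. A call with a gripper value outside its range is refused whole. The fingers move at their own pace and stop on an object; "force" is the grip in N (left out, the last holds). Time passes only in rows, so rows that repeat a pose let the fingers close, or fill a call up. It gives the time, the measured TCP pose, the force and the opening at its end, in the units of the state.
- observe(): the state, without advancing time (a new reading comes with each control period).
- camera(name): name is "side" or "top" or "wrist"; returns a dict with "image" (400x640x3 uint8, red, green, blue), "vertical_fov" (degrees; the focal length in pixels is half the picture's height over the tangent of half this angle, whatever the lens; pixels are square), "cx", "cy" (the principal point, pixels), "dist" ([k1, k2, p1, p2, k3] as OpenCV has them; the pictures are not rectified), "R" (3x3) and "t" (3): a world point X has camera coordinates R X + t. Camera axes: x right, y down, z forward; pixel columns grow to the right and rows downward; lengths in m; the calibration is good to about 2 mm. A picture is of the moment at which its call begins. There is no depth.
- workorder.finish_job(): hands the job in, once; it reports no verdict.
The state is a dict: "clock": time; "q": joint angles; "qd": joint speeds; "joint_torque": joint torques, N m; "tcp_pos": TCP position; "tool_rot": TCP orientation; "wrist_force": force on the tool from outside, world axes, zero at the start; "ft_torque": the same for the moment, N m; "grip_width": finger opening in m.
Only numpy, scipy, OpenCV 4.12 (cv2) and the standard library are available. Lean on these libraries where they do the work, as an engineer would, in place of code of your own. Each camera call takes 0.05 s, during which the arm holds its last target.

TASK

The top tray of the blue organizer lies askew on the tips of the four posts. Without picking it up, nudge it across until all four corner holes drop over their posts and it sits fully down and level; then, and only then, press each of its four snap tabs fully in. Leave everything else on the table as it is.

Things in the scene. Friction and masses are not known exactly. Their poses are not given: they have to be found in the camera images.
- organizer: the two lower tiers of the blue plastic tray organizer, fixed to the table: 220 (x) x 170 (y) mm, middle tier rim 85 mm high. Origin: centre of its underside, on the table; z up. Four posts stand at x +-74, y +-52 mm; each is a 20 mm thick column with a flat shoulder 100 mm above the table and a thinner pin on it.
- post_tip (a point): tip of the organizer's post at x +74, y +52 mm, 116 mm above the table; the other three are alike. Above the shoulder the pin is 10 mm thick and straight for 10 mm, then a 6 mm high cone narrows to a flat 5 mm tip.
- top_tray: the loose blue top tray, 0.3 to 0.5 kg with its tabs: 220 (x) x 170 (y) mm, open at the top, floor 4 mm and walls 3 mm thick, rim 34 mm above its underside. Origin: centre of its underside; z up. It starts level on the four pin tips, underside 116 mm above the table, off by 14 to 30 mm towards the organizer's +x, up to 22 mm along y and 0.1 rad in yaw; a push of a few newtons slides it.
- tray_hole (a point): centre, at the underside, of the tray's 12.5 mm round through hole at tray x +74, y +52 mm; the other three holes are at x +-74, y +-52 alike. Seated, the underside rests on the shoulders 100 mm above the table and the pins stand 12 mm out of the floor.
- tray_floor (a point): centre of the upper face of the tray's floor. The floor is empty except for the four clip blocks in the middle of the sides; the wall's inner faces are at x +-107 and y +-82 mm.
- clip_block (a point): top edge of the inner end of the clip block on the +x side. Four such blocks, 26 mm wide, tops 30 mm above the tray's underside, part of the tray, reach inwards from the middle of each wall to x = +-64 mm (short sides) or y = +-42 mm (long sides); each carries one push tab near its inner end.
- tab_far_top (a point): centre of the top face of the tray's push tab at tray x +74, y 0 mm (tab face 16 (x) x 20 (y) mm, blue as the tray); unpressed it is 37 mm above the tray's underside, 7 mm proud of its clip block; fully pressed 31 mm.
- tab_far (a joint): travel of that tab in m: 0 standing proud, 0.006 fully in. It yields to a straight downward press of about 7 N, stays where it is left, and meets a hard stop when fully in.
- tab_near_top (a point): centre of the top face of the tray's push tab at tray x -74, y 0 mm (tab face 16 (x) x 20 (y) mm, blue as the tray); unpressed it is 37 mm above the tray's underside, 7 mm proud of its clip block; fully pressed 31 mm.
- tab_near (a joint): travel of that tab in m: 0 standing proud, 0.006 fully in. It yields to a straight downward press of about 7 N, stays where it is left, and meets a hard stop when fully in.
- tab_left_top (a point): centre of the top face of the tray's push tab at tray x 0, y +52 mm (tab face 20 (x) x 16 (y) mm, blue as the tray); unpressed it is 37 mm above the tray's underside, 7 mm proud of its clip block; fully pressed 31 mm.
- tab_left (a joint): travel of that tab in m: 0 standing proud, 0.006 fully in. It yields to a straight downward press of about 7 N, stays where it is left, and meets a hard stop when fully in.
- tab_right_top (a point): centre of the top face of the tray's push tab at tray x 0, y -52 mm (tab face 20 (x) x 16 (y) mm, blue as the tray); unpressed it is 37 mm above the tray's underside, 7 mm proud of its clip block; fully pressed 31 mm.
- tab_right (a joint): travel of that tab in m: 0 standing proud, 0.006 fully in. It yields to a straight downward press of about 7 N, stays where it is left, and meets a hard stop when fully in.
- paperweight: bystander: green glass paperweight, 68 mm across, 43 mm high, origin under its centre
- adapter_a: bystander: small grey coaxial adapter, 50 x 18 x 18 mm, lying beside the organizer, origin under its middle
- adapter_b: bystander: second adapter, the same
- paddle_key: bystander: black dual-lever paddle key, 75 x 85 mm base, 45 mm high, origin under its centre
- swr_meter: bystander: aluminium SWR meter housing with knob and dial, 100 x 150 x 75 mm, origin under its centre

How it is judged:
On the way:
1. the top tray is fully down on its four posts, level (horizontal distance between top_tray and organizer below 0.004 m and z of top_tray in the frame of organizer below 0.1025 m and angle between top_tray's own z axis and vertical below 0.025 rad and angle between the x axis of top_tray and the x axis of organizer, either way round below 0.04 rad), for 0.2 s.
At the end, for the whole second after the job is handed in: The top tray sits on the shoulders of all four posts (centre within 4 mm of the organizer's, underside at most 2.5 mm above the shoulders, tilt under 0.025 rad, turned under 0.04 rad), at rest, and all four tabs are pressed at least 4.5 mm of their 6 mm (all of step 1 and value of joint each of tab_far, tab_near, tab_left, tab_right above 0.0045 m and linear speed of top_tray below 0.02 m/s); the robot touches nothing.
It fails at once if the top tray is lifted more than 24 mm above where it lay on the post tips (z of top_tray in the frame of organizer above 0.14 m).
It fails at once if a tab is pressed in before the tray is down (value of joint any of tab_far, tab_near, tab_left, tab_right above 0.0035 m and z of top_tray in the frame of organizer above 0.106 m).
It fails at once if a bystander is moved by more than 30 mm (distance of any of paperweight, adapter_a, adapter_b, paddle_key, swr_meter from where it was at the start of the episode above 0.03 m).
It also fails if it takes over 72 s, if anything falls off the work surface, if the arm or the gripper's body presses on something with over 40 N, if the wrist force passes 120 N, or if a joint passes its speed limit or range.

## Working session

There is one attempt and no reset: what is moved stays moved. The work goes in short steps, Python scripts to look and compute and a tool call to move; the robot and the scene stay as the last step left them, time stands still between calls to the robot, and variables do not carry over. Pictures are saved under pics/ and viewed, and the job is handed in when it is done.

Besides the shell and the picture viewer there is one more tool, called after ">>>" in YAML: its name, and indented under it one key for each argument. move_arm: Moves the arm, as the interface text tells. Its arguments: {"type":"object","properties":{"motion":{"type":"array"},"force":{"type":"number"}},"required":["motion"]}

```bash
mkdir -p pics; ls
python3 - <<'E'
from rig import observe, camera
import cv2
s=observe(); print(s)
for n in("side","top","wrist"):
    c=camera(n); cv2.imwrite(f"pics/{n}0.png",c["image"][:,:,::-1]); print(n,c["vertical_fov"],c["cx"],c["cy"],c["dist"],c["R"],c["t"])
E
```

```text
pics
{'clock': 0.0, 'q': array([-1.17500913e+00,  2.13382265e-01, -3.50330444e-02,  1.32350385e+00,
       -4.80907662e-06,  1.57078265e+00]), 'qd': array([-0.00037928,  0.00075242,  0.00113291, -0.00130096,  0.00083097,
        0.00098677]), 'joint_torque': array([ 3.07191272e-03, -6.86141539e+01,  4.87129605e+01,  1.70111196e-02,
       -1.63004715e-04,  2.64648105e-05]), 'tcp_pos': array([ 0.19263835, -0.46104194,  0.23081346]), 'tool_rot': array([-3.07919507e+00, -6.17455980e-01,  3.54029997e-04]), 'wrist_force': array([ 0.70292217,  0.07697316, -0.12373497]), 'ft_torque': array([0.00495487, 0.00636171, 0.03799779]), 'grip_width': 0.08525974552888167}
side 49.83874692530708 324.078722492773 196.55186882162354 [-0.10615141  0.          0.          0.          0.        ] [[ 0.88920421 -0.4574646  -0.00648162]
 [-0.35328009 -0.67755419 -0.6450686 ]
 [ 0.2907044   0.57588754 -0.76409717]] [-0.51171684  0.27658649  1.38037495]
top 45.267080225877876 317.68092924042617 200.89193510672297 [0.04778513 0.         0.         0.         0.        ] [[-0.01265926 -0.99984935 -0.0118751 ]
 [-0.99097492  0.0141301  -0.1333006 ]
 [ 0.13344831  0.01008044 -0.99100451]] [0.03206895 0.60001871 1.37806713]
wrist 58.30755338797157 317.5084941033356 198.74968528128636 [-0.07812054  0.          0.          0.          0.        ] [[ 0.38563472 -0.92265066 -0.00127101]
 [-0.87559082 -0.36639905  0.31478954]
 [-0.29090648 -0.12028089 -0.94916065]] [-0.50063814 -0.04120603  0.38054047]
```

View pics/side0.png

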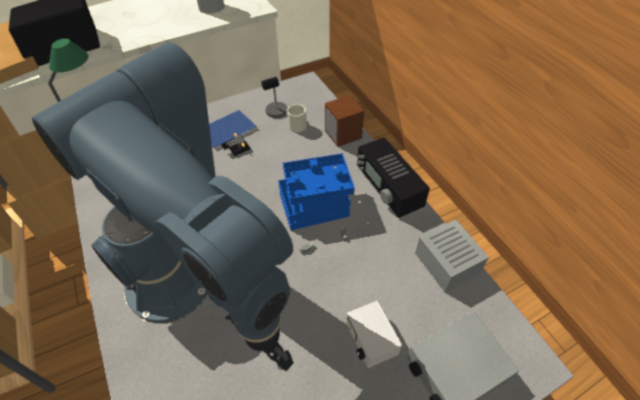

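View pics/top0.png

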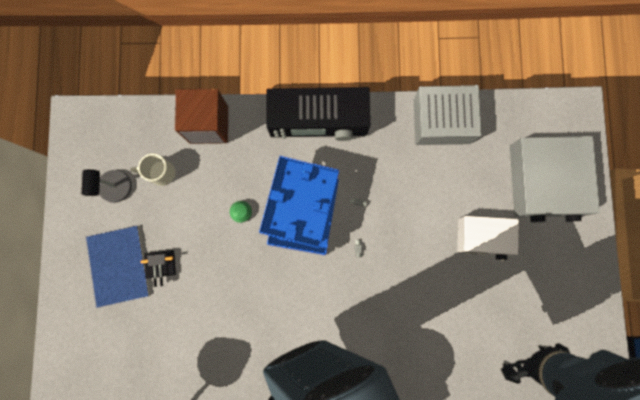

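View pics/wrist0.png

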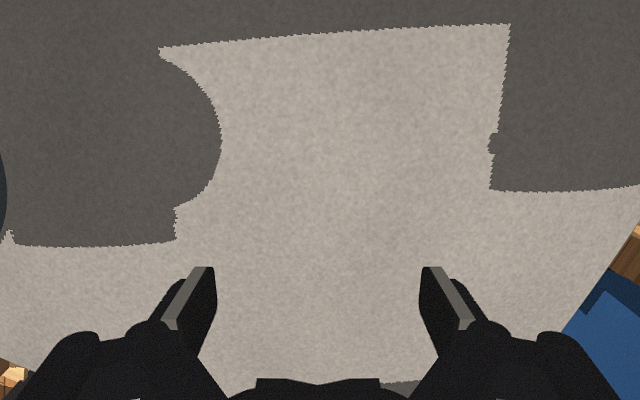

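The top view shows the tray around px (302,200), with the lower tiers peeking out at (297,245). I'll zoom in.

Run:
```python
import cv2
a=cv2.imread("pics/top0.png")[140:270,220:390]; cv2.imwrite("pics/top0z.png",cv2.resize(a,None,fx=4.6,fy=4.6,interpolation=cv2.INTER_CUBIC))
a=cv2.imread("pics/side0.png")[145:255,260:400]; cv2.imwrite("pics/side0z.png",cv2.resize(a,None,fx=5.4,fy=5.4,interpolation=cv2.INTER_CUBIC))
```

```text
(no output)
```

View pics/top0z.png

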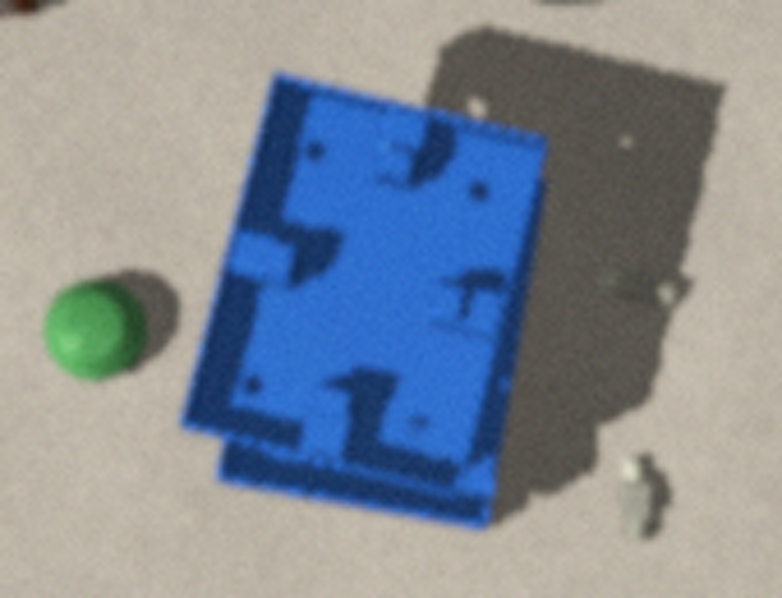

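View pics/side0z.png

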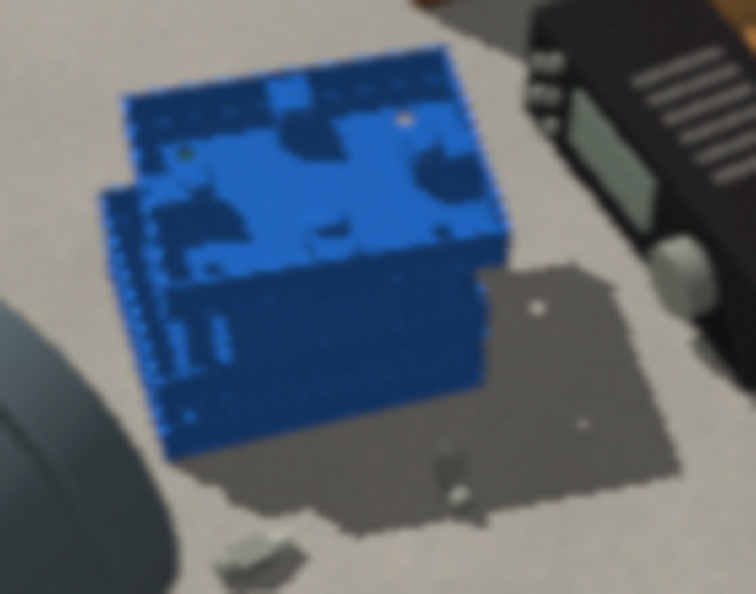

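```bash
cat > h.py <<'E'
import numpy as np, cv2
from scipy.optimize import least_squares
def K(c):
    H=c["image"].shape[0]; f=H/2/np.tan(np.radians(c["vertical_fov"])/2)
    return np.array([[f,0,c["cx"]],[0,f,c["cy"]],[0,0,1]])
def unproj(c,uv,z):
    n=cv2.undistortPoints(np.float64(uv).reshape(-1,1,2),K(c),np.float64(c["dist"])).reshape(-1,2)
    R=np.array(c["R"]);t=np.array(c["t"]); o=-R.T@t
    d=np.c_[n,np.ones(len(n))]@R
    z=np.broadcast_to(z,len(n)); s=(z-o[2])/d[:,2]
    return o+d*s[:,None]
def proj(c,X):
    return cv2.projectPoints(np.float64(X).reshape(-1,1,3),cv2.Rodrigues(np.array(c["R"]))[0],np.float64(c["t"]),K(c),np.float64(c["dist"]))[0].reshape(-1,2)
def pose(xy,yaw,P,z0):
    c,s=np.cos(yaw),np.sin(yaw); P=np.float64(P)
    return np.c_[xy[0]+c*P[:,0]-s*P[:,1], xy[1]+s*P[:,0]+c*P[:,1], P[:,2]+z0]
def fit(views,z0,x0):
    # views: list of (cam, uv, P)
    def r(p):
        return np.concatenate([(proj(c,pose(p[:2],p[2],P,z0))-np.float64(uv)).ravel() for c,uv,P in views])
    s=least_squares(r,x0,loss='soft_l1'); return s.x,r(s.x).reshape(-1,2)
E
python3 - <<'E'
from h import *
from rig import camera
c=camera("top")
Z=lambda a:(np.float64(a)+.5)/4.6-.5+np.array([220,140])
print(unproj(c,Z([(278,73),(547,138),(183,427)]),.150))
print(unproj(c,Z([(220,480),(488,527)]),.085))
print(unproj(c,Z([(315,152),(479,190),(253,384),(419,424)]),.120))
print("pw",unproj(c,Z([(95,330),(640,480),(640,525),(668,292)]),.02))
E
```

```text
[[ 0.71367549  0.12523385  0.15      ]
 [ 0.67155818 -0.03549557  0.15      ]
 [ 0.50182741  0.1815757   0.15      ]]
[[0.4734539  0.1672857  0.085     ]
 [0.44253279 0.00286618 0.085     ]]
[[0.67100359 0.1054103  0.12      ]
 [0.64596181 0.0054768  0.12      ]
 [0.52925954 0.14344321 0.12      ]
 [0.5037577  0.0435909  0.12      ]]
pw [[ 0.57486704  0.25631994  0.02      ]
 [ 0.47284261 -0.09565788  0.02      ]
 [ 0.44409883 -0.09494292  0.02      ]
 [ 0.59449735 -0.11682397  0.02      ]]
```

```bash
cat >> h.py <<'E'
from scipy.spatial.transform import Rotation as Ro
def plan(s,p,xdir):
    """tool-frame shift + turn to TCP p, pointing down with tool x axis at world heading xdir (rad)"""
    R0=Ro.from_rotvec(s["tool_rot"])
    x=np.array([np.cos(xdir),np.sin(xdir),0]);z=np.array([0,0,-1.]);y=np.cross(z,x)
    R1=Ro.from_matrix(np.c_[x,y,z])
    return np.round(np.r_[R0.inv().apply(np.array(p)-s["tcp_pos"]),(R0.inv()*R1).as_rotvec()],4)
E
python3 - <<'E'
from h import *
from rig import camera,observe
s=observe();R0=Ro.from_rotvec(s["tool_rot"]);print(R0.as_matrix())
c=camera("wrist");R=c["R"];cam=-R.T@c["t"];print(cam-s["tcp_pos"],R0.inv().apply(cam-s["tcp_pos"]),R@R0.as_matrix())
for xd in (-.2,-.2+np.pi): print(plan(s,[.47,.09,.34],xd))
E
```

```text
[[ 9.22692951e-01  3.85535528e-01 -2.72111346e-04]
 [ 3.85535624e-01 -9.22692744e-01  6.18939251e-04]
 [-1.24520938e-05 -6.75999502e-04 -9.99999771e-01]]
[0.07502714 0.02986897 0.14265654] [ 0.08074079  0.00126931 -0.14265843] [[ 1.07524572e-04  9.99999957e-01  2.74141664e-04]
 [-9.49165302e-01  1.88352368e-04 -3.14778007e-01]
 [-3.14778045e-01 -2.26359385e-04  9.49165281e-01]]
[ 4.684e-01 -4.017e-01 -1.087e-01 -7.000e-04  2.000e-04  5.958e-01]
[ 4.6840e-01 -4.0170e-01 -1.0870e-01 -3.0000e-04 -9.0000e-04 -2.5458e+00]
```

Run:
```python
from h import *
from rig import camera,observe
s=observe()
print(plan(s,[.56,.07,.38],-.2))
```

```text
[ 5.437e-01 -3.486e-01 -1.487e-01 -5.000e-04  1.000e-04  5.958e-01]
```

>>> move_arm:
  motion:
    - [0.054,-0.035,-0.04,0,0,0.06,0.085]
    - [0.108,-0.07,-0.08,0,0,0.12,0.085]
    - [0.163,-0.105,-0.12,0,0,0.18,0.085]
    - [0.22,-0.14,-0.148,0,0,0.24,0.085]
    - [0.27,-0.175,-0.148,0,0,0.3,0.085]
    - [0.326,-0.21,-0.148,0,0,0.36,0.085]
    - [0.38,-0.244,-0.148,0,0,0.42,0.085]
    - [0.435,-0.28,-0.148,0,0,0.48,0.085]
    - [0.49,-0.314,-0.148,0,0,0.54,0.085]
    - [0.544,-0.349,-0.148,0,0,0.596,0.085]

```text
clock: 1.5
tcp_pos: [0.5156, -0.0468, 0.3789]
tool_rot: [-3.09, 0.181, -0.001]
wrist_force: [0.1, 0.1, 1.0]
grip_width: 0.0852
```

Run:
```python
from h import *
from rig import camera,observe
s=observe();print(s["clock"],s["tcp_pos"],s["tool_rot"],abs(s["qd"]).max(),s["wrist_force"])
c=camera("wrist");cv2.imwrite("pics/w1.png",cv2.cvtColor(c["image"],cv2.COLOR_RGB2BGR))
import pickle;pickle.dump(c,open("w1.pkl","wb"))
```

```text
1.5 [ 0.51555973 -0.04684438  0.37886901] [-3.08995305e+00  1.80992830e-01 -8.79554362e-04] 0.6263908192680322 [0.10499057 0.12962401 0.97327205]
```

View pics/w1.png

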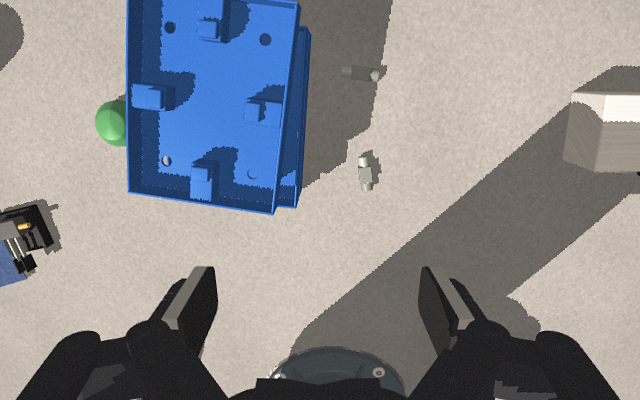

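The tray is visible but cut off at the top, and the arm was still moving. I'll move on to the viewing pose.

Run:
```python
from h import *
from rig import camera,observe
s=observe()
print(plan(s,[.585,.065,.38],-.2))
```

```text
[ 0.0536 -0.1203  0.0032 -0.0473  0.0053  0.0797]
```

>>> move_arm:
  motion:
    - [0.013,-0.03,0.001,-0.024,0.003,0.03,0.085]
    - [0.027,-0.06,0.002,-0.047,0.005,0.06,0.085]
    - [0.054,-0.09,0.003,-0.047,0.005,0.08,0.085]
    - [0.054,-0.12,0.003,-0.047,0.005,0.08,0.085]
    - [0.054,-0.12,0.003,-0.047,0.005,0.08,0.085]
    - [0.054,-0.12,0.003,-0.047,0.005,0.08,0.085]
    - [0.054,-0.12,0.003,-0.047,0.005,0.08,0.085]
    - [0.054,-0.12,0.003,-0.047,0.005,0.08,0.085]
    - [0.054,-0.12,0.003,-0.047,0.005,0.08,0.085]
    - [0.054,-0.12,0.003,-0.047,0.005,0.08,0.085]

```text
clock: 2.8
tcp_pos: [0.5747, -0.0408, 0.3803]
tool_rot: [-3.085, 0.152, 0.0]
wrist_force: [0.2, 0.1, 0.1]
grip_width: 0.0846
```

Run:
```python
from h import *
from rig import camera,observe
s=observe();print(s["clock"],s["tcp_pos"],s["tool_rot"],abs(s["qd"]).max(),s["wrist_force"])
import pickle
for n in("wrist","top","side"):
    c=camera(n);cv2.imwrite(f"pics/{n}2.png",cv2.cvtColor(c["image"],cv2.COLOR_RGB2BGR))
    pickle.dump(c,open(f"{n}2.pkl","wb"))
```

```text
2.8 [ 0.57466298 -0.04075093  0.38029982] [-3.08500463e+00  1.52461845e-01  4.06752353e-04] 0.0021588560375188255 [0.20424751 0.14141706 0.0643216 ]
```

View pics/wrist2.png

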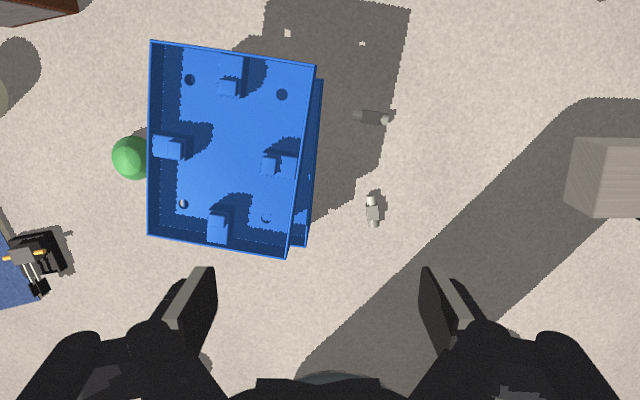

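Run:
```python
from h import *
from rig import camera,observe
s=observe();print(s["q"], s["joint_torque"],s["clock"])
print(plan(s,[.585,.065,.38],-.2))
```

```text
[-0.09968544  0.44511325  0.67190184  1.80057391  0.0527433   3.140633  ] [ 1.13539977e-02 -8.56128287e+01  4.51019919e+01  4.75323375e-02
  2.64511965e-01 -5.59262878e-05] 2.95
[-0.0002 -0.1061  0.0059 -0.0526  0.0056  0.1012]
```

Joint 6 is at its limit (3.14), so headings below q1 are out of reach; I'll use the half-turned heading from here. This picture still shows the whole tray, so I'll measure it zoomed.

Run:
```python
import cv2
a=cv2.imread("pics/wrist2.png")[30:270,130:340]; a=cv2.resize(a,None,fx=3.3,fy=3.3,interpolation=cv2.INTER_CUBIC)
cv2.imwrite("pics/w2a.png",a[:400]);cv2.imwrite("pics/w2b.png",a[392:])
a=cv2.imread("pics/top2.png")[140:270,220:390]; cv2.imwrite("pics/top2z.png",cv2.resize(a,None,fx=4.6,fy=4.6,interpolation=cv2.INTER_CUBIC))
```

```text
(no output)
```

View pics/w2a.png

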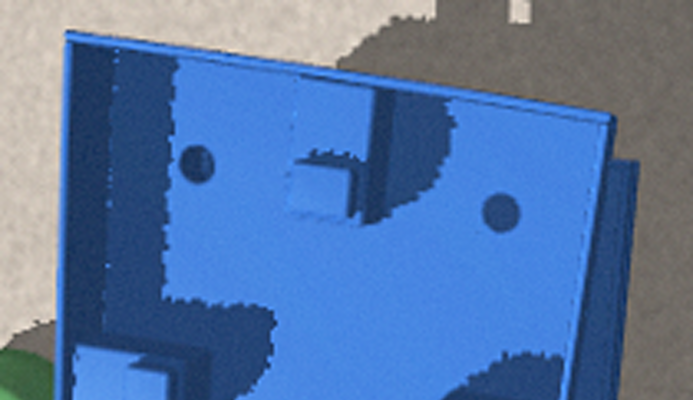

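View pics/w2b.png

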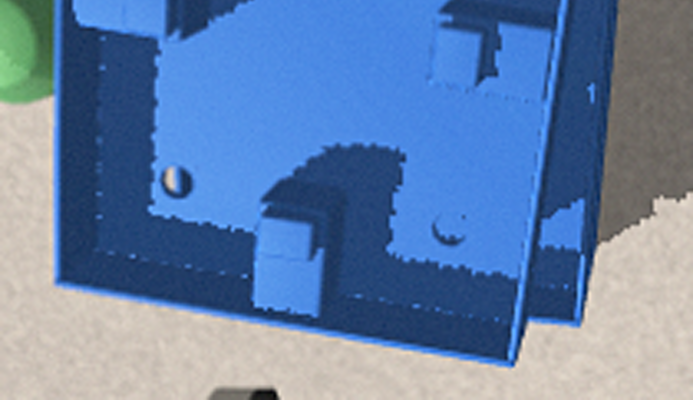

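View pics/top2z.png

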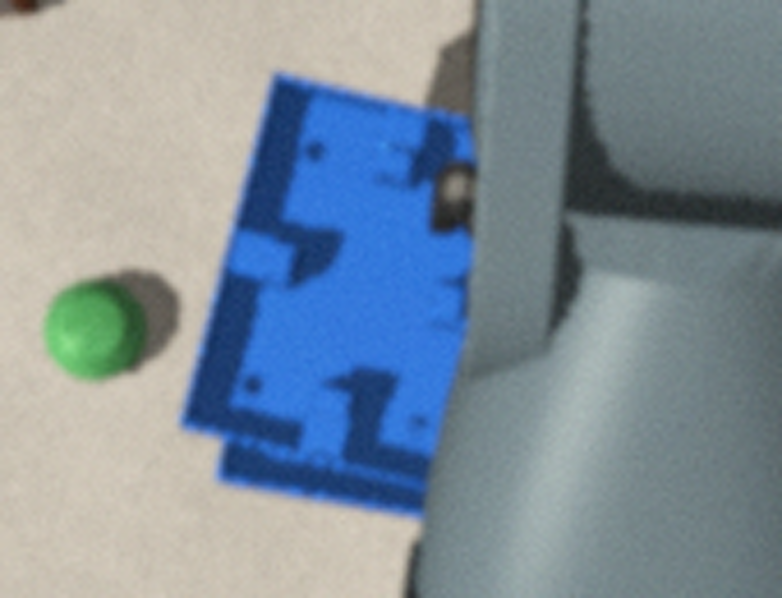

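Run:
```python
from h import *
import pickle
w=pickle.load(open("wrist2.pkl","rb"));t=pickle.load(open("top2.pkl","rb"))
Zw=lambda a:(np.float64(a)+.5)/3.3-.5+np.array([130,30])
Zt=lambda a:(np.float64(a)+.5)/4.6-.5+np.array([220,140])
C=[(.11,.085,.034),(.11,-.085,.034),(-.11,.085,.034),(-.11,-.085,.034)]
H=[(.074,.052,.004),(.074,-.052,.004),(-.074,.052,.004),(-.074,-.052,.004)]
cw=Zw([(66,31),(613,117),(57,676),(514,758)]);hw=Zw([(198,164),(501,213),(176,573),(449,621)])
ct=Zt([(278,73),(547,138),(183,427)]);ht=Zt([(315,152),(479,190),(253,384),(419,424)])
T={}
for nm,v in(("w",[(w,cw,C),(w,hw,H)]),("t",[(t,ct,C[:3]),(t,ht,H)])):
    p,r=fit(v,.116,[.5875,.0745,-.26]);print("tray",nm,p,np.abs(r).max(),r.round(1).tolist());T[nm]=p
ow=Zw([(638,162),(580,717)]);ot=Zt([(220,480),(488,527)])
for nm,v in(("w",[(w,ow,[(.11,-.085,.085),(-.11,-.085,.085)])]),("t",[(t,ot,[(-.11,.085,.085),(-.11,-.085,.085)])])):
    p,r=fit(v,0,[.566,.065,-.186]);print("org",nm,p,r.round(1).tolist())
    d=T[nm]-p;c,s=np.cos(p[2]),np.sin(p[2]);print("  off",c*d[0]+s*d[1],-s*d[0]+c*d[1],d[2])
```

```text
tray w [ 0.58794244  0.07339695 -0.26201708] 1.411370181169758 [[-0.3, -0.7], [0.0, -1.1], [-1.4, 0.7], [-0.1, 1.1], [0.1, -0.0], [0.5, 0.0], [0.2, 0.3], [0.3, 0.4]]
tray t [ 0.58702147  0.07369574 -0.25618024] 1.020090344427274 [[-1.0, -0.4], [0.3, -0.1], [-0.8, -0.1], [0.1, -0.3], [0.3, 0.2], [0.3, 0.2], [0.5, 0.5]]
org w [ 0.5678867   0.06455117 -0.20340532] [[0.1, -0.5], [-0.1, 0.8]]
  off 0.017855372860570668 0.012714787604643351 -0.0586117590962931
org t [ 0.5661151   0.06477386 -0.18570766] [[-0.5, -0.1], [0.5, 0.1]]
  off 0.01889955003211225 0.012628669128311707 -0.07047258326786521
```

Run:
```python
from h import *
from rig import observe
import pickle
w=pickle.load(open("wrist2.pkl","rb"));s=observe();R=Ro.from_rotvec(s["tool_rot"])
for dz in (0,-.013):
  for x in(-.011,.011):
    P=[(x,y,dz) for y in(-.0427,.0427,-.057,.057)]
    print(dz,x,proj(w,R.apply(P)+s["tcp_pos"]).round(0).tolist())
# insertion poses
O=np.array([.567,.0647,-.195])
def org(x,y,z): return pose(O[:2],O[2],[(x,y,z)],0)[0]
print(org(-.070,.014,.2),plan(s,org(-.070,.014,.2),O[2]+np.pi))
```

```text
0 -0.011 [[223.0, 291.0], [407.0, 291.0], [193.0, 290.0], [437.0, 290.0]]
0 0.011 [[218.0, 248.0], [411.0, 248.0], [187.0, 248.0], [443.0, 248.0]]
-0.013 -0.011 [[216.0, 307.0], [414.0, 307.0], [183.0, 307.0], [447.0, 307.0]]
-0.013 0.011 [[210.0, 262.0], [419.0, 262.0], [176.0, 262.0], [453.0, 262.0]]
[0.50103939 0.09199832 0.2       ] [-0.0859 -0.1152  0.1868 -0.0083 -0.0801 -3.0444]
```

Run:
```python
from h import *
from rig import observe
s=observe()
print(plan(s,[.53,.03,.28],1.4))
```

```text
[-0.0512 -0.0606  0.1037 -0.0447 -0.0372 -1.4984]
```

>>> move_arm:
  motion:
    - [-0.006,-0.007,0.012,-0.01,-0.01,-0.17,0.085]
    - [-0.012,-0.014,0.024,-0.02,-0.02,-0.34,0.085]
    - [-0.018,-0.021,0.036,-0.03,-0.03,-0.51,0.085]
    - [-0.024,-0.028,0.048,-0.04,-0.035,-0.68,0.085]
    - [-0.03,-0.035,0.06,-0.045,-0.037,-0.85,0.085]
    - [-0.036,-0.042,0.072,-0.045,-0.037,-1.02,0.085]
    - [-0.042,-0.05,0.084,-0.045,-0.037,-1.19,0.085]
    - [-0.048,-0.056,0.096,-0.045,-0.037,-1.36,0.085]
    - [-0.051,-0.06,0.104,-0.045,-0.037,-1.5,0.085]
    - [-0.051,-0.06,0.104,-0.045,-0.037,-1.5,0.085]

```text
clock: 4.2
tcp_pos: [0.5297, 0.0296, 0.2795]
tool_rot: [-2.401, -2.025, 0.001]
wrist_force: [0.0, 0.1, -0.1]
grip_width: 0.085
```

```bash
cat >> h.py <<'E'
O=np.array([.567,.0647,-.195])
def org(x,y,z): return pose(O[:2],O[2],[(x,y,z)],0)[0]
def toorg(p):
    c,s=np.cos(O[2]),np.sin(O[2]);d=p[:2]-O[:2];return np.array([c*d[0]+s*d[1],-s*d[0]+c*d[1],p[2]])
E
python3 - <<'E'
from h import *
from rig import observe
s=observe()
print(s["clock"],s["tcp_pos"],s["tool_rot"],abs(s["qd"]).max())
print(plan(s,org(-.070,.014,.2),O[2]+np.pi))
E
```

```text
4.2 [0.52965259 0.02957545 0.27948984] [-2.40145444e+00 -2.02533212e+00  6.07470196e-04] 0.08013180862256412
[ 5.6700e-02 -3.8700e-02  7.9500e-02 -4.0000e-04 -1.0000e-04 -1.5453e+00]
```

>>> move_arm:
  motion:
    - [0.006,-0.004,0.009,0,0,-0.17,0.085]
    - [0.012,-0.008,0.018,0,0,-0.34,0.085]
    - [0.018,-0.012,0.027,0,0,-0.51,0.085]
    - [0.025,-0.017,0.036,0,0,-0.68,0.085]
    - [0.031,-0.021,0.045,0,0,-0.85,0.085]
    - [0.038,-0.026,0.054,0,0,-1.02,0.085]
    - [0.044,-0.03,0.063,0,0,-1.19,0.085]
    - [0.05,-0.034,0.072,0,0,-1.36,0.085]
    - [0.0567,-0.0387,0.0795,0,0,-1.545,0.085]
    - [0.0567,-0.0387,0.0795,0,0,-1.545,0.085]

```text
clock: 5.45
tcp_pos: [0.501, 0.092, 0.2]
tool_rot: [-0.312, -3.125, 0.001]
wrist_force: [1.2, -0.3, -0.3]
grip_width: 0.085
```

Run:
```python
from h import *
from rig import observe,camera
s=observe()
print(s["clock"],s["tcp_pos"],toorg(s["tcp_pos"]),s["tool_rot"],abs(s["qd"]).max())
for n in ("wrist","top"):
    c=camera(n);im=cv2.cvtColor(c["image"],cv2.COLOR_RGB2BGR)
    if n=="top": im=cv2.resize(im[140:270,220:390],None,fx=4.5,fy=4.5,interpolation=cv2.INTER_CUBIC)
    cv2.imwrite(f"pics/{n}3.png",im)
print(plan(s,org(-.070,.014,.118),O[2]+np.pi))
print(plan(s,org(-.096,.014,.118),O[2]+np.pi))
```

```text
5.45 [0.50098363 0.09203267 0.19997496] [-0.07006137  0.01402289  0.19997496] [-3.11773042e-01 -3.12524782e+00  5.20459008e-04] 0.09004502036110382
[-0.0001  0.      0.082  -0.0004 -0.0008 -0.0039]
[ 0.0259 -0.0001  0.082  -0.0004 -0.0008 -0.0039]
```

View pics/wrist3.png

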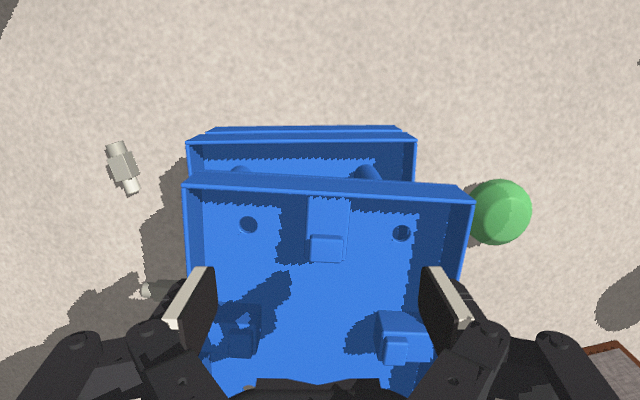

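View pics/top3.png

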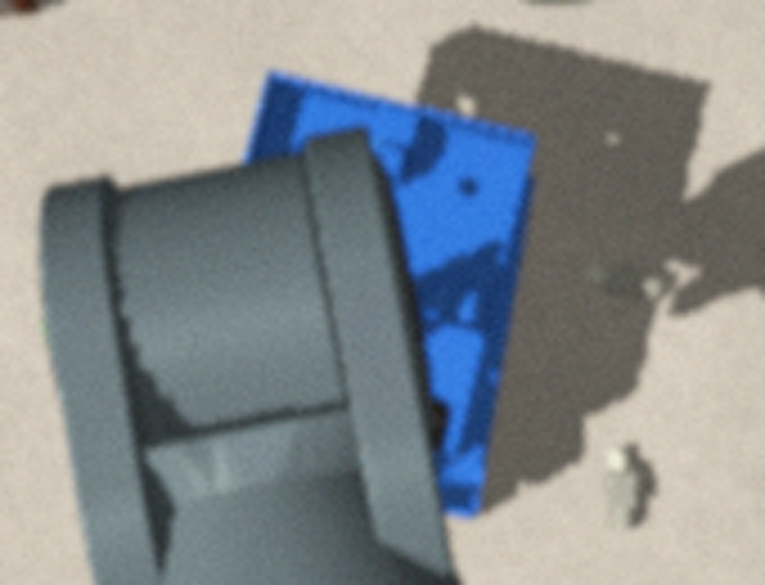

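The wrist view confirms the geometry. The organizer edges run parallel to the image, and the tray's near block at (327,230) lies between the fingers. I'll descend inside the tray and start the push.

>>> move_arm:
  motion:
    - [0,0,0.02,0,0,0,0.085]
    - [0,0,0.045,0,0,0,0.085]
    - [0,0,0.068,0,0,0,0.085]
    - [0,0,0.08,0,0,-0.004,0.085]
    - [0,0,0.083,0,0,-0.004,0.085]
    - [0,0,0.083,0,0,-0.004,0.085]
    - [0.003,0,0.083,0,0,-0.004,0.085]
    - [0.006,0,0.083,0,0,-0.004,0.085]
    - [0.009,0,0.083,0,0,-0.004,0.085]
    - [0.012,0,0.083,0,0,-0.004,0.085]

```text
clock: 6.8
tcp_pos: [0.4899, 0.0941, 0.1178]
tool_rot: [0.31, 3.125, -0.0]
wrist_force: [3.9, -1.8, 2.5]
grip_width: 0.085
```

```bash
cat > look.py <<'E'
from h import *
from rig import observe,camera
import sys
s=observe()
print(s["clock"],toorg(s["tcp_pos"]).round(4),s["wrist_force"].round(1),s["tool_rot"].round(3))
for n in sys.argv[2:]:
    c=camera(n);im=cv2.cvtColor(c["image"],cv2.COLOR_RGB2BGR)
    import pickle;pickle.dump(c,open(f"{n}{sys.argv[1]}.pkl","wb"))
    if n=="top": im=cv2.resize(im[140:270,220:390],None,fx=4.5,fy=4.5,interpolation=cv2.INTER_CUBIC)
    if n=="side": im=cv2.resize(im[145:255,260:400],None,fx=5.4,fy=5.4,interpolation=cv2.INTER_CUBIC)
    cv2.imwrite(f"pics/{n}{sys.argv[1]}.png",im)
E
python3 look.py 4 wrist
```

```text
6.8 [-0.0813  0.0139  0.1178] [ 3.9 -1.8  2.5] [ 0.31   3.125 -0.   ]
```

View pics/wrist4.png

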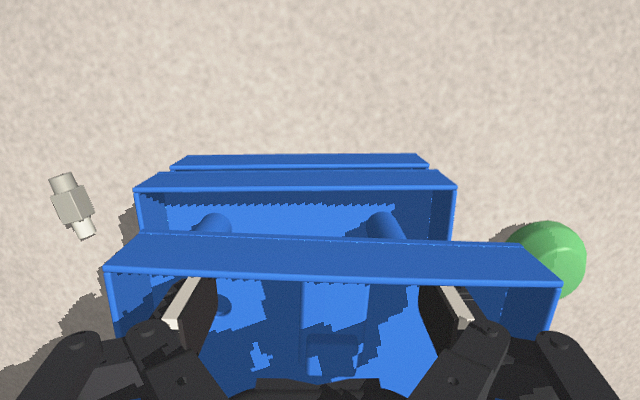

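>>> move_arm:
  motion:
    - [0.002,0,0,0,0,0,0.085]
    - [0.004,0,0,0,0,0,0.085]
    - [0.006,0,0,0,0,0,0.085]
    - [0.008,0,0,0,0,0,0.085]
    - [0.01,0,0,0,0,0,0.085]
    - [0.012,0,0,0,0,0,0.085]
    - [0.013,0,0,0,0,0,0.085]
    - [0.014,0,0,0,0,0,0.085]
    - [0.0145,0,0,0,0,0,0.085]
    - [0.0145,0,0,0,0,0,0.085]

```text
clock: 8.1
tcp_pos: [0.4753, 0.0971, 0.1178]
tool_rot: [0.31, 3.126, -0.0]
wrist_force: [2.4, -1.8, 2.6]
grip_width: 0.0848
```

```bash
python3 look.py 5 wrist top
```

```text
8.1 [-0.0963  0.014   0.1178] [ 2.4 -1.8  2.6] [ 0.31   3.126 -0.   ]
```

View pics/wrist5.png

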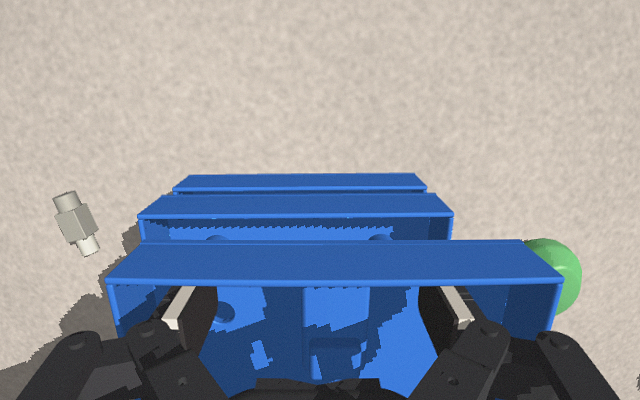

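View pics/top5.png

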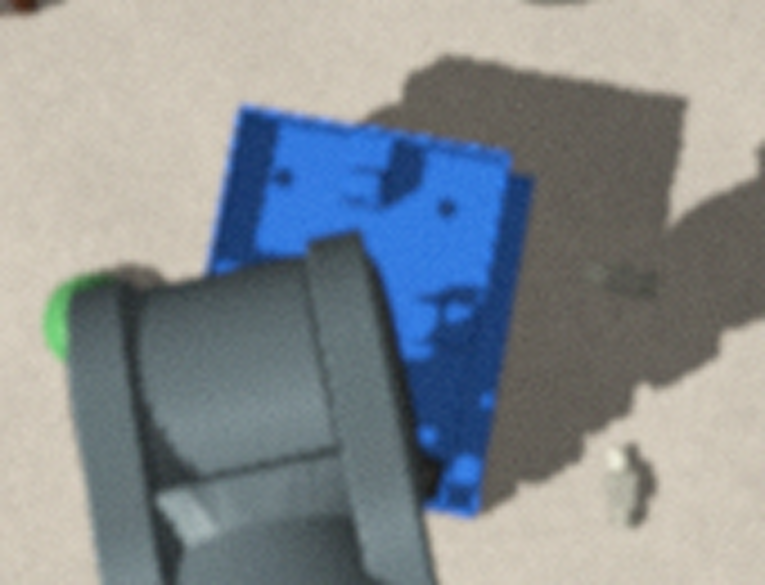

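>>> move_arm:
  motion:
    - [-0.006,0,0,0,0,0,0.085]
    - [-0.011,0,0,0,0,0,0.085]
    - [-0.012,0,-0.02,0,0,0,0.085]
    - [-0.012,0,-0.06,0,0,0,0.085]
    - [-0.012,0,-0.1,0,0,0,0.085]
    - [-0.014,0,-0.12,0,0,0,0.085]
    - [-0.02,-0.005,-0.12,0,0,0.18,0.085]
    - [-0.03,-0.01,-0.12,0,0,0.36,0.085]
    - [-0.04,-0.02,-0.12,0,0,0.54,0.085]
    - [-0.055,-0.03,-0.12,0,0,0.72,0.085]

```text
clock: 9.45
tcp_pos: [0.5235, 0.0566, 0.2376]
tool_rot: [1.399, 2.813, 0.0]
wrist_force: [1.1, -0.4, 0.2]
grip_width: 0.0849
```

Run:
```python
from h import *
from rig import observe
s=observe()
print(s["clock"],toorg(s["tcp_pos"]),s["q"].round(2))
print(plan(s,org(0,-.03,.26),O[2]+np.pi/2))
```

```text
9.45 [-0.04109422 -0.01641049  0.23762252] [0.11 0.27 0.05 1.36 0.   1.03]
[-3.970e-02  1.720e-02 -2.240e-02  1.000e-04 -1.000e-04  8.425e-01]
```

>>> move_arm:
  motion:
    - [-0.007,0.003,-0.005,0,0,0.15,0.085]
    - [-0.015,0.006,-0.01,0,0,0.3,0.085]
    - [-0.022,0.009,-0.015,0,0,0.45,0.085]
    - [-0.03,0.013,-0.02,0,0,0.6,0.085]
    - [-0.036,0.016,-0.025,0,0,0.75,0.085]
    - [-0.0397,0.0172,-0.03,0,0,0.8425,0.085]
    - [-0.0397,0.0172,-0.03,0,0,0.8425,0.085]
    - [-0.0397,0.0172,-0.03,0,0,0.8425,0.085]
    - [-0.0397,0.0172,-0.03,0,0,0.8425,0.085]
    - [-0.0397,0.0172,-0.03,0,0,0.8425,0.085]

```text
clock: 10.7
tcp_pos: [0.561, 0.0353, 0.2675]
tool_rot: [-2.426, -1.995, 0.0]
wrist_force: [0.5, 0.0, -0.0]
grip_width: 0.0847
```

```bash
python3 look.py 6 wrist
```

```text
10.7 [-2.000e-04 -3.000e-02  2.675e-01] [ 0.5  0.  -0. ] [-2.426 -1.995  0.   ]
```

View pics/wrist6.png

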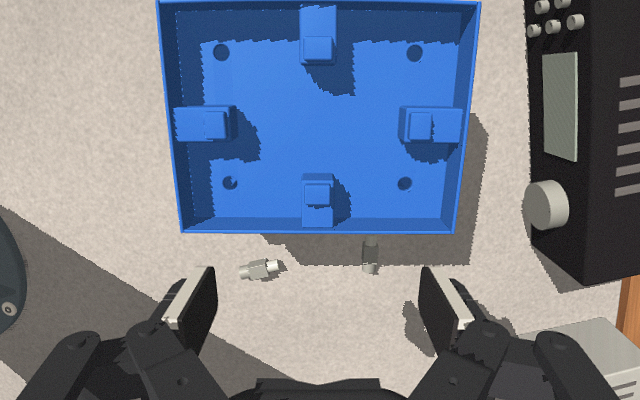

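Run:
```python
from h import *
import pickle
im=cv2.imread("pics/wrist6.png");R=[]
for (u,v) in [(221,52),(414,53),(230,183),(405,183)]:
    a=im[v-22:v+23,u-22:u+23];R.append(cv2.resize(a,(390,290) if 0 else (400,400),interpolation=cv2.INTER_CUBIC))
cv2.imwrite("pics/holes6.png",cv2.resize(np.vstack([np.hstack(R[:2]),np.hstack(R[2:])]),(600,600)))
w=pickle.load(open("wrist6.pkl","rb"))
H=[(-.074,.052,.004),(.074,.052,.004),(-.074,-.052,.004),(.074,-.052,.004)]
p,r=fit([(w,[(221,52),(414,53),(230,183),(405,183)],H)],.116,[.567,.07,-.195]);print(p,r.round(1).tolist(),toorg(np.r_[p[:2],0]),p[2]-O[2])
# where are pin tips
T=[(x,y,.116) for x,y,_ in H];print(proj(w,pose(O[:2],O[2],T,0)).round(1).tolist())
```

```text
[ 0.57109805  0.08372109 -0.19620052] [[-0.2, 0.2], [0.5, -0.4], [-0.2, 0.0], [-0.0, 0.3]] [0.00033473 0.01945466 0.        ] -0.0012005197466593842
[[223.3, 78.6], [411.0, 78.8], [232.2, 203.3], [401.9, 203.5]]
```

View pics/holes6.png

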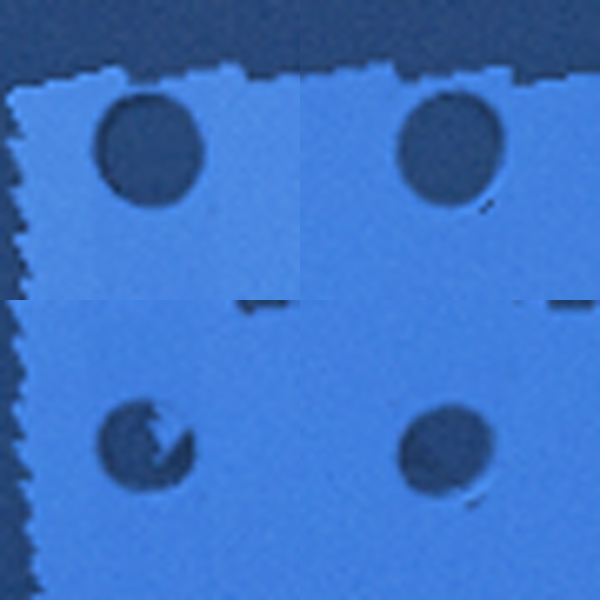

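The tray is now x-aligned (0.3 mm) with matching yaw, and y is off by about +19.5 mm. I'll descend and push towards −y.

>>> move_arm:
  motion:
    - [-0.004,0,0.03,0,0,0,0.085]
    - [-0.008,0,0.07,0,0,0,0.085]
    - [-0.01,0,0.11,0,0,0,0.085]
    - [-0.01,0,0.14,0,0,0,0.085]
    - [-0.01,0,0.15,0,0,0,0.085]
    - [-0.01,0,0.15,0,0,0,0.085]
    - [-0.014,0,0.15,0,0,0,0.085]
    - [-0.018,0,0.15,0,0,0,0.085]
    - [-0.022,0,0.15,0,0,0,0.085]
    - [-0.026,0,0.15,0,0,0,0.085]

```text
clock: 12.0
tcp_pos: [0.5564, 0.0099, 0.1181]
tool_rot: [2.426, 1.995, 0.002]
wrist_force: [-0.2, 4.3, 3.5]
grip_width: 0.0845
```

```bash
python3 look.py 7 wrist
```

```text
12.0 [ 0.0002 -0.0558  0.1181] [-0.2  4.3  3.5] [2.426e+00 1.995e+00 2.000e-03]
```

View pics/wrist7.png

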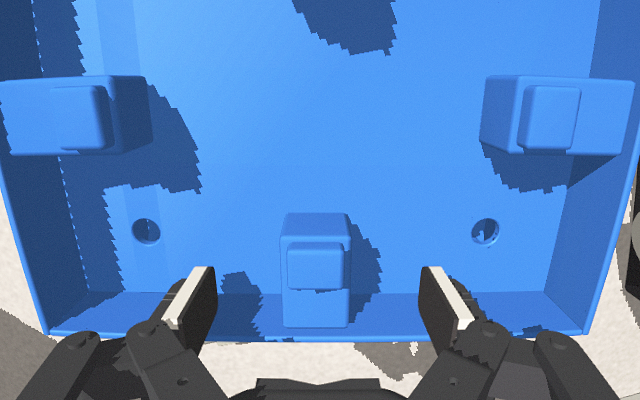

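>>> move_arm:
  motion:
    - [-0.0015,0,0,0,0,0,0.085]
    - [-0.003,0,0,0,0,0,0.085]
    - [-0.0045,0,0,0,0,0,0.085]
    - [-0.006,0,0,0,0,0,0.085]
    - [-0.0075,0,0,0,0,0,0.085]
    - [-0.009,0,0,0,0,0,0.085]
    - [-0.01,0,0,0,0,0,0.085]
    - [-0.011,0,0,0,0,0,0.085]
    - [-0.012,0,0,0,0,0,0.085]
    - [-0.012,0,0,0,0,0,0.085]

```text
clock: 13.3
tcp_pos: [0.5539, -0.0024, 0.118]
tool_rot: [2.427, 1.995, 0.001]
wrist_force: [0.1, -0.3, -0.9]
grip_width: 0.0848
```

```bash
python3 look.py 8 wrist side
```

```text
13.3 [ 0.0002 -0.0684  0.118 ] [ 0.1 -0.3 -0.9] [2.427e+00 1.995e+00 1.000e-03]
```

View pics/wrist8.png

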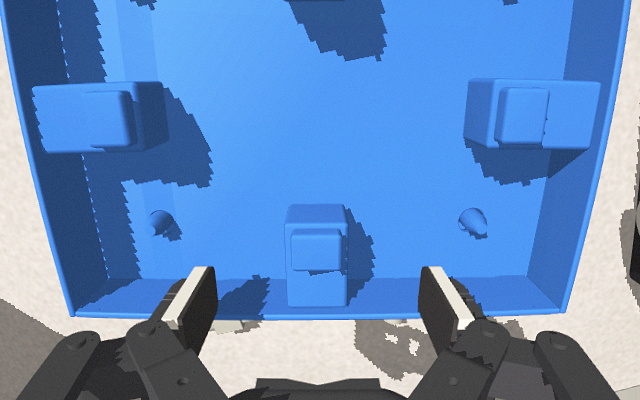

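View pics/side8.png

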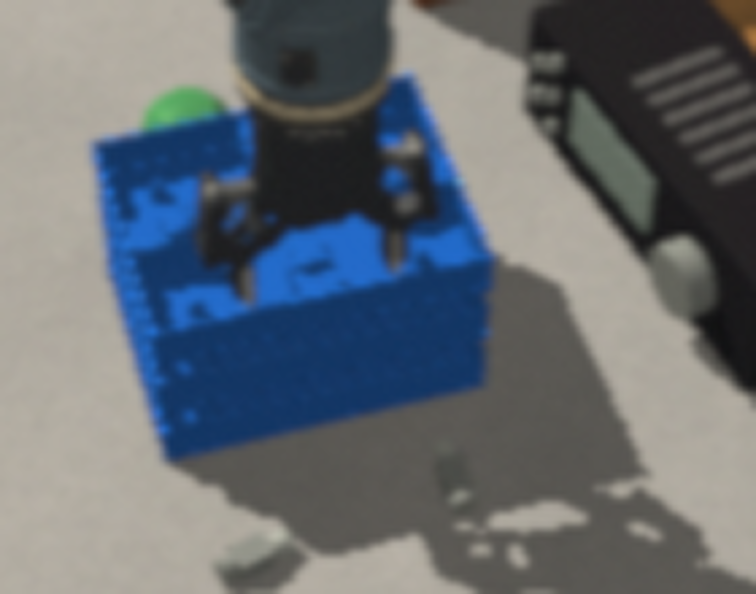

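The tray dropped: pins stand out of the floor at (160,222) and (473,220). I'll back off, rise, close the fingers and check the seating.

>>> move_arm:
  motion:
    - [0.004,0,0,0,0,0,0.085]
    - [0.008,0,-0.01,0,0,0,0.085]
    - [0.01,0,-0.04,0,0,0,0.085]
    - [0.01,0,-0.08,0,0,0,0.06]
    - [0.01,0,-0.12,0,0,0,0.03]
    - [0.01,0,-0.15,0,0,0,0]
    - [0.01,0,-0.15,0,0,0,0]
    - [0.01,0,-0.15,0,0,0,0]
    - [0.01,0,-0.15,0,0,0,0]
    - [0.01,0,-0.15,0,0,0,0]

```text
clock: 14.65
tcp_pos: [0.5555, 0.0074, 0.2675]
tool_rot: [-2.426, -1.995, -0.0]
wrist_force: [0.4, 1.2, -0.6]
grip_width: -0.0
```

```bash
python3 look.py 9 wrist
```

```text
14.65 [-2.000e-04 -5.840e-02  2.675e-01] [ 0.4  1.2 -0.6] [-2.426 -1.995 -0.   ]
```

View pics/wrist9.png

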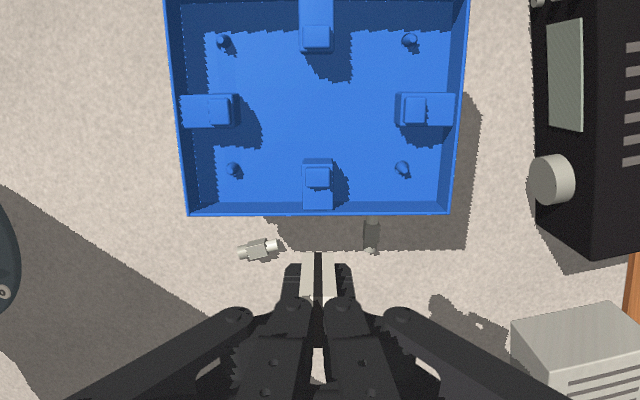

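Run:
```python
import cv2
a=cv2.imread("pics/wrist9.png")[0:225,155:480]
cv2.imwrite("pics/w9z.png",cv2.resize(a,None,fx=2.45,fy=2.45,interpolation=cv2.INTER_CUBIC))
```

```text
(no output)
```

View pics/w9z.png

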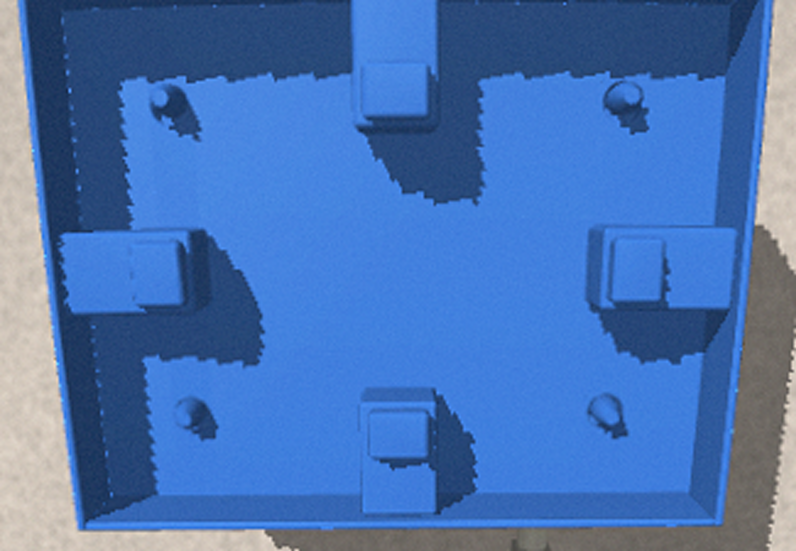

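Run:
```python
from h import *
import pickle
w=pickle.load(open("wrist9.pkl","rb"))
Z=lambda a:(np.float64(a)+.5)/2.45-.5+np.array([155,0])
P=[(-.074,0,.037),(.074,0,.037),(0,.052,.037),(0,-.052,.037),(-.11,-.085,.034),(.11,-.085,.034)]
uv=Z([(158,272),(638,270),(394,90),(400,433),(80,527),(720,525)])
def f(p): return (proj(w,(Ro.from_rotvec([p[4],p[5],p[3]]).apply(P)+p[:3]))-uv).ravel()
s=least_squares(f,[.567,.0647,.1,-.195,0,0]);print(s.x.round(4),s.fun.round(1))
g=lambda p:f(np.r_[p,0,0]);s=least_squares(g,[.567,.0647,.1,-.195]);print("level",s.x.round(4),s.fun.round(1),toorg(s.x[:3]))
s=least_squares(lambda p:f([p[0],p[1],.1,p[2],0,0]),[.567,.0647,-.195]);print("z=.1",s.x.round(4),s.fun.round(1))
s=least_squares(lambda p:f([p[0],p[1],.116,p[2],0,0]),[.567,.0647,-.195]);print("z=.116",s.x.round(4),s.fun.round(1))
print("pins",toorg(np.mean(unproj(w,Z([(170,99),(630,96),(187,411),(607,406)]),.116),0)))
```

```text
[ 0.5671  0.0651  0.0973 -0.1871  0.     -0.0098] [ 0.1  0.4 -0.3 -0.1  0.6 -0.2 -0.7  0.3 -0.1 -0.2  0.4 -0.3]
level [ 0.5669  0.065   0.0972 -0.1879] [ 0.1  0.4 -0.3 -0.1  1.  -0.1 -0.5  0.3 -0.4  0.1  0.1 -0.7] [-0.00014492  0.00032564  0.09721802]
z=.1 [ 0.567   0.0654 -0.1879] [-0.9  0.3  0.7 -0.2  1.  -1.1 -0.5  0.8 -1.6  0.9  1.3  0.1]
z=.116 [ 0.5674  0.0672 -0.1879] [-7.  -0.6  6.8 -1.2  0.9 -7.  -0.5  3.9 -8.9  6.   8.6  5.1]
pins [5.6341059e-05 2.6567383e-03 1.1600000e-01]
```

Seated and level: the fit gives z≈0.097–0.100 and a centre within 0.5 mm. Next I'll press the right tab.

```bash
sed -i 's/^O=.*/O=np.array([.567,.065,-.188])/' h.py
cat > pl.py <<'E'
from h import *
from rig import observe
import sys
s=observe();x,y,z=map(float,sys.argv[1:4])
print(s["clock"],toorg(s["tcp_pos"]).round(4),s["wrist_force"].round(1),plan(s,org(x,y,z),O[2]+np.pi/2))
E
python3 pl.py 0 -.052 .145
```

```text
14.7 [-0.0005 -0.0587  0.2676] [-0.3  0.3  0.2] [ 0.0067  0.0005  0.1226  0.     -0.0005 -0.0065]
```

>>> move_arm:
  motion:
    - [0.004,0,0.04,0,0,-0.006,0]
    - [0.0067,0.0005,0.09,0,0,-0.006,0]
    - [0.0067,0.0005,0.118,0,0,-0.006,0]
    - [0.0067,0.0005,0.1226,0,0,-0.006,0]
    - [0.0067,0.0005,0.126,0,0,-0.006,0]
    - [0.0067,0.0005,0.129,0,0,-0.006,0]
    - [0.0067,0.0005,0.132,0,0,-0.006,0]
    - [0.0067,0.0005,0.134,0,0,-0.006,0]
    - [0.0067,0.0005,0.136,0,0,-0.006,0]
    - [0.0067,0.0005,0.136,0,0,-0.006,0]

```text
clock: 15.95
tcp_pos: [0.5579, 0.0139, 0.1322]
tool_rot: [2.42, 2.002, 0.002]
wrist_force: [1.0, -0.2, 4.0]
grip_width: -0.0001
```

```bash
python3 pl.py -.074 0 .160; python3 look.py 10 wrist
```

```text
15.95 [ 0.0006 -0.0519  0.1322] [ 1.  -0.2  4. ] [ 0.0519 -0.0746 -0.0279  0.0014 -0.0007 -0.0006]
15.95 [ 0.0006 -0.0519  0.1322] [ 1.  -0.2  4. ] [2.420e+00 2.002e+00 2.000e-03]
```

View pics/wrist10.png

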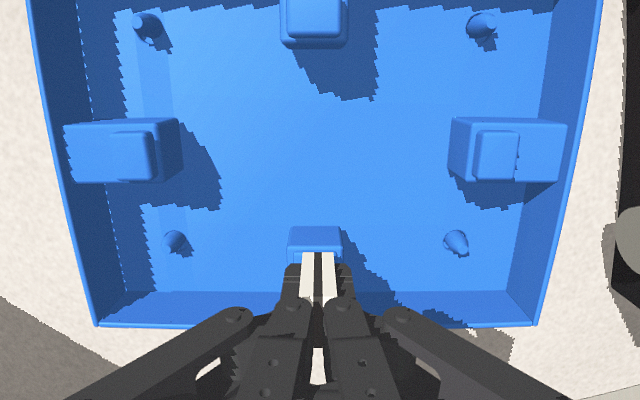

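>>> move_arm:
  motion:
    - [0,0,0.001,0,0,0,0]
    - [0,0,0.0015,0,0,0,0]
    - [0,0,0.002,0,0,0,0]
    - [0,0,0.0025,0,0,0,0]
    - [0,0,0.0025,0,0,0,0]
    - [0,0,0.0025,0,0,0,0]
    - [0,0,0.0025,0,0,0,0]
    - [0,0,0.0025,0,0,0,0]
    - [0,0,0.0025,0,0,0,0]
    - [0,0,0.0025,0,0,0,0]

```text
clock: 17.25
tcp_pos: [0.558, 0.0139, 0.1309]
tool_rot: [2.42, 2.002, 0.004]
wrist_force: [-5.3, -0.3, 17.5]
grip_width: 0.0003
```

```bash
python3 pl.py -.074 0 .160
```

```text
17.25 [ 0.0007 -0.0519  0.1309] [-5.3 -0.3 17.5] [ 0.0519 -0.0747 -0.0293  0.0025 -0.0009 -0.0006]
```

Hard stop at z=0.1309 with 17.5 N, so the right tab is fully in. Near tab next.

>>> move_arm:
  motion:
    - [0,0,-0.01,0,0,0,0]
    - [0,0,-0.029,0,0,0,0]
    - [0.015,-0.02,-0.03,0.002,0,0,0]
    - [0.035,-0.05,-0.03,0.002,0,0,0]
    - [0.052,-0.0747,-0.03,0.002,0,0,0]
    - [0.052,-0.0747,-0.03,0.002,0,0,0]
    - [0.052,-0.0747,-0.022,0.002,0,0,0]
    - [0.052,-0.0747,-0.014,0.002,0,0,0]
    - [0.052,-0.0747,-0.01,0.002,0,0,0]
    - [0.052,-0.0747,-0.01,0.002,0,0,0]

```text
clock: 18.5
tcp_pos: [0.4943, 0.0787, 0.1402]
tool_rot: [-2.421, -2.001, -0.0]
wrist_force: [-0.2, -0.7, 0.2]
grip_width: 0.0
```

```bash
python3 pl.py -.074 0 .130; python3 look.py 11 wrist
```

```text
18.5 [-7.400e-02 -1.000e-04  1.402e-01] [-0.2 -0.7  0.2] [ 0.0001  0.      0.0102 -0.0003 -0.0006 -0.001 ]
18.5 [-7.400e-02 -1.000e-04  1.402e-01] [-0.2 -0.7  0.2] [-2.421 -2.001 -0.   ]
```

View pics/wrist11.png

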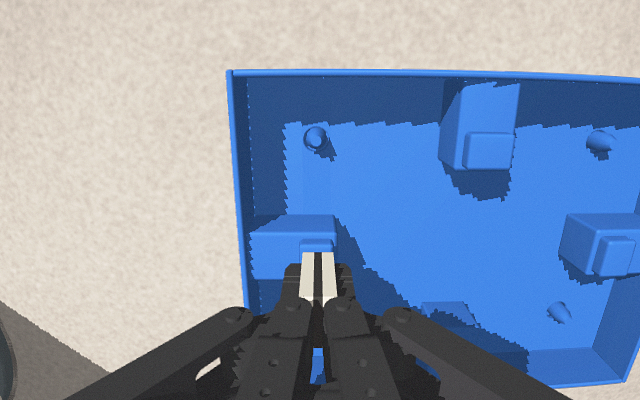

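>>> move_arm:
  motion:
    - [0,0,0.002,0,0,0,0]
    - [0,0,0.004,0,0,0,0]
    - [0,0,0.006,0,0,0,0]
    - [0,0,0.0075,0,0,0,0]
    - [0,0,0.009,0,0,0,0]
    - [0,0,0.01,0,0,0,0]
    - [0,0,0.0105,0,0,0,0]
    - [0,0,0.0108,0,0,0,0]
    - [0,0,0.0108,0,0,0,0]
    - [0,0,0.0108,0,0,0,0]

```text
clock: 19.8
tcp_pos: [0.4947, 0.0788, 0.1309]
tool_rot: [2.421, 2.002, 0.003]
wrist_force: [-6.6, -1.6, 19.0]
grip_width: -0.0001
```

```bash
python3 pl.py 0 .052 .140
```

```text
19.8 [-0.0736  0.      0.1309] [-6.6 -1.6 19. ] [ 0.0521  0.0736 -0.009   0.0015 -0.0011 -0.0009]
```

>>> move_arm:
  motion:
    - [0,0,-0.01,0,0,0,0]
    - [0,0,-0.029,0,0,0,0]
    - [0.015,0.02,-0.03,0.0015,-0.001,0,0]
    - [0.035,0.05,-0.03,0.0015,-0.001,0,0]
    - [0.052,0.0736,-0.03,0.0015,-0.001,0,0]
    - [0.052,0.0736,-0.03,0.0015,-0.001,0,0]
    - [0.052,0.0736,-0.022,0.0015,-0.001,0,0]
    - [0.052,0.0736,-0.014,0.0015,-0.001,0,0]
    - [0.052,0.0736,-0.009,0.0015,-0.001,0,0]
    - [0.052,0.0736,-0.009,0.0015,-0.001,0,0]

```text
clock: 21.05
tcp_pos: [0.5762, 0.1158, 0.1397]
tool_rot: [-2.421, -2.002, 0.001]
wrist_force: [-0.7, -0.3, -0.3]
grip_width: 0.0002
```

```bash
python3 pl.py 0 .052 .1295; python3 look.py 12 wrist
```

```text
21.05 [-0.0005  0.0517  0.1397] [-0.7 -0.3 -0.3] [ 0.0003  0.0005  0.0102 -0.0007  0.0002 -0.001 ]
21.05 [-0.0005  0.0517  0.1397] [-0.7 -0.3 -0.3] [-2.421e+00 -2.002e+00  1.000e-03]
```

View pics/wrist12.png

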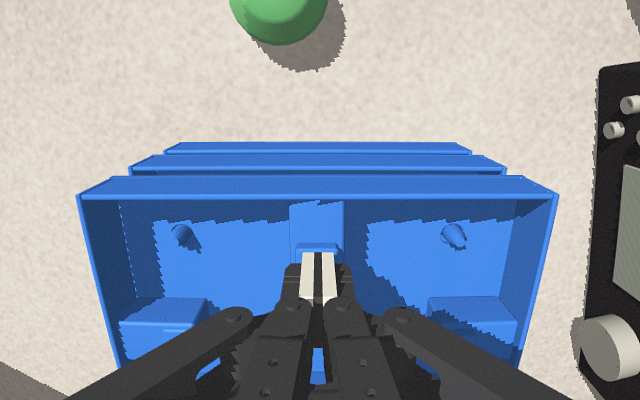

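The tip is over the left tab (318,250) and the tray is still square on the organizer. Pressing.

>>> move_arm:
  motion:
    - [0,0,0.002,0,0,0,0]
    - [0,0,0.004,0,0,0,0]
    - [0,0,0.006,0,0,0,0]
    - [0,0,0.0075,0,0,0,0]
    - [0,0,0.009,0,0,0,0]
    - [0,0,0.01,0,0,0,0]
    - [0,0,0.0102,0,0,0,0]
    - [0,0,0.0104,0,0,0,0]
    - [0,0,0.0104,0,0,0,0]
    - [0,0,0.0104,0,0,0,0]

```text
clock: 22.35
tcp_pos: [0.5767, 0.1159, 0.1309]
tool_rot: [2.421, 2.001, 0.002]
wrist_force: [-6.1, -1.5, 16.7]
grip_width: -0.0001
```

```bash
python3 pl.py .074 0 .140
```

```text
22.35 [0.     0.0519 0.1309] [-6.1 -1.5 16.7] [-0.0518  0.074  -0.009   0.0012 -0.0005 -0.0011]
```

>>> move_arm:
  motion:
    - [0,0,-0.01,0,0,0,0]
    - [0,0,-0.029,0,0,0,0]
    - [-0.015,0.02,-0.03,0.001,0,0,0]
    - [-0.035,0.05,-0.03,0.001,0,0,0]
    - [-0.052,0.074,-0.03,0.001,0,0,0]
    - [-0.052,0.074,-0.03,0.001,0,0,0]
    - [-0.052,0.074,-0.022,0.001,0,0,0]
    - [-0.052,0.074,-0.014,0.001,0,0,0]
    - [-0.052,0.074,-0.009,0.001,0,0,0]
    - [-0.052,0.074,-0.009,0.001,0,0,0]

```text
clock: 23.6
tcp_pos: [0.6392, 0.0512, 0.1395]
tool_rot: [-2.42, -2.002, 0.0]
wrist_force: [-0.2, -0.1, -0.1]
grip_width: -0.0001
```

```bash
python3 pl.py .074 0 .1295; python3 look.py 13 wrist
```

```text
23.6 [ 0.0735 -0.      0.1395] [-0.2 -0.1 -0.1] [ 0.      0.0006  0.01   -0.0006 -0.0004 -0.0006]
23.6 [ 0.0735 -0.      0.1395] [-0.2 -0.1 -0.1] [-2.42  -2.002  0.   ]
```

View pics/wrist13.png

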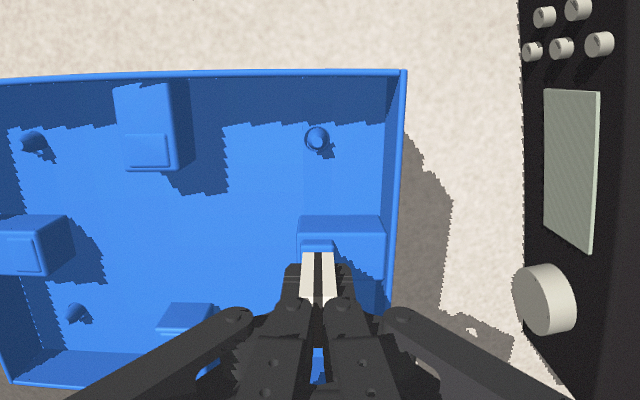

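The tip is over the far tab at (318,243), and the left and near tabs look flush. Pressing.

>>> move_arm:
  motion:
    - [0,0,0.002,0,0,0,0]
    - [0,0,0.004,0,0,0,0]
    - [0,0,0.006,0,0,0,0]
    - [0,0,0.0075,0,0,0,0]
    - [0,0,0.009,0,0,0,0]
    - [0,0,0.01,0,0,0,0]
    - [0,0,0.0102,0,0,0,0]
    - [0,0,0.0103,0,0,0,0]
    - [0,0,0.0103,0,0,0,0]
    - [0,0,0.0103,0,0,0,0]

```text
clock: 24.9
tcp_pos: [0.6397, 0.0512, 0.1309]
tool_rot: [2.42, 2.002, 0.003]
wrist_force: [-6.2, 0.0, 15.0]
grip_width: -0.0003
```

```bash
python3 pl.py 0 -.0584 .267
```

```text
24.9 [7.400e-02 1.000e-04 1.309e-01] [-6.2  0.  15. ] [-0.0584 -0.0737 -0.1362  0.0015 -0.001  -0.0007]
```

Also at its hard stop. I'll go back to the viewing pose for a final check.

>>> move_arm:
  motion:
    - [0,0,-0.01,0,0,0,0]
    - [0,0,-0.03,0,0,0,0]
    - [-0.01,-0.01,-0.06,0.0015,-0.001,0,0]
    - [-0.03,-0.03,-0.1,0.0015,-0.001,0,0]
    - [-0.05,-0.06,-0.13,0.0015,-0.001,0,0]
    - [-0.0584,-0.0737,-0.136,0.0015,-0.001,0,0]
    - [-0.0584,-0.0737,-0.136,0.0015,-0.001,0,0]
    - [-0.0584,-0.0737,-0.136,0.0015,-0.001,0,0]
    - [-0.0584,-0.0737,-0.136,0.0015,-0.001,0,0]
    - [-0.0584,-0.0737,-0.136,0.0015,-0.001,0,0]

```text
clock: 26.15
tcp_pos: [0.5563, 0.0078, 0.266]
tool_rot: [-2.42, -2.002, 0.001]
wrist_force: [-0.5, 0.2, 0.5]
grip_width: -0.0005
```

```bash
python3 look.py 14 wrist top
python3 - <<'E'
import cv2
a=cv2.imread("pics/wrist14.png")[0:225,155:480]
cv2.imwrite("pics/w14z.png",cv2.resize(a,None,fx=2.45,fy=2.45,interpolation=cv2.INTER_CUBIC))
E
```

```text
26.15 [ 2.00e-04 -5.82e-02  2.66e-01] [-0.5  0.2  0.5] [-2.420e+00 -2.002e+00  1.000e-03]
```

View pics/w14z.png

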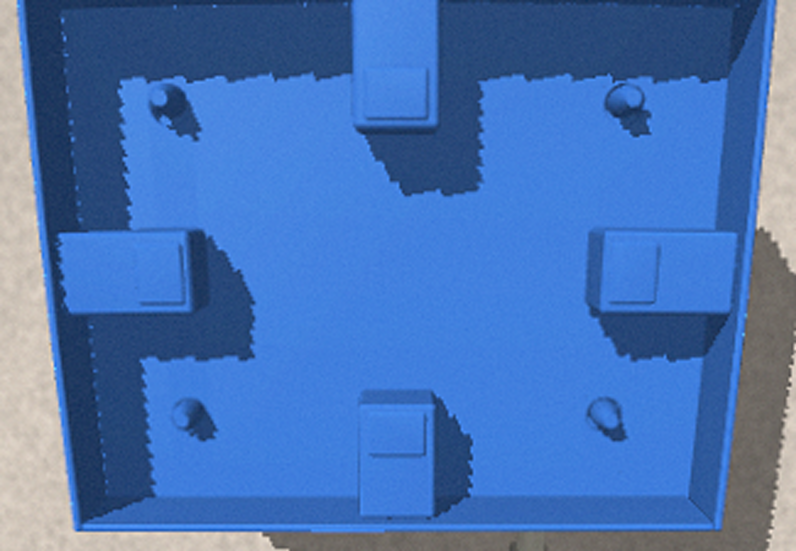

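View pics/top14.png

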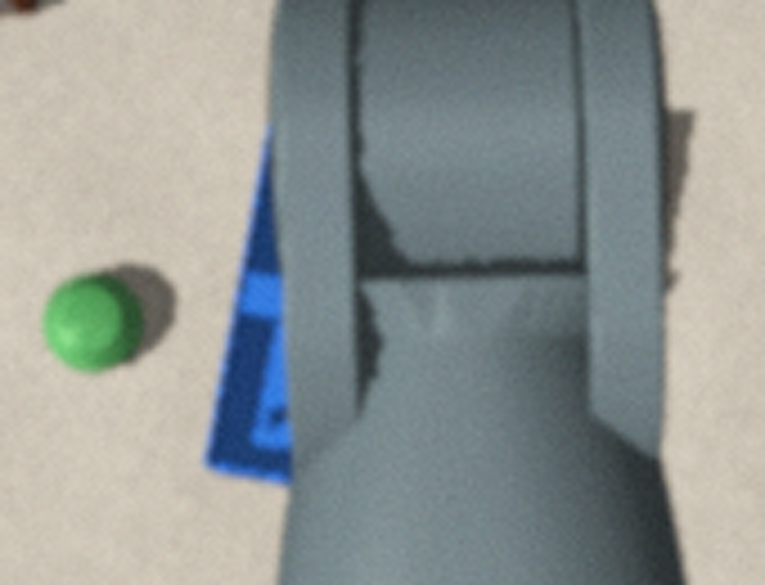

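All four tabs are flush and all four pins stand clear of the floor. The tray is in the same place as before pressing, the paperweight hasn't moved, and the arm is touching nothing. Handing in.

```bash
python3 -c "
from rig import workorder
print(workorder.finish_job())"
```

```text
the job is handed in; nothing more can be done
None
```

The top tray is seated on all four posts, all four tabs are pressed fully in, and the job was handed in at about 26 s; no verdict is reported back.

**Seating:** I pushed the tray from inside with the open fingers, first against its −x wall, which also squared up the yaw. I then pushed against its −y wall until it dropped over the pins. It was never gripped or lifted.

**Seating check, before any tab was touched:** The wrist-camera fit put the tray level, with its underside at 97–100 mm and its centre within about 0.5 mm of the organizer's estimated centre. All four pins stood out of the floor.

**Tabs:** I pressed right, near, left and far in turn. Each met its hard stop at z = 0.1309 m, the fully-pressed height, with 15–19 N at the wrist.

**Final check:** The last wrist picture shows all four tabs flush and all four pins standing out of the floor, with the tray where it was before pressing. The paperweight had not moved in the top view, and the arm was about 0.1 m clear. I did not re-measure the other bystanders, but nothing came near them.

**What disagreed:**
- A rough pin-tip reading was 2.7 mm off in y from the tray fit. I put that down to picking the wrong pixel on the cone.
- My first two viewing moves fell short because joint 6 reached its limit, so I switched to the half-turned heading.

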